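# Hook the ware tray out of the drying rack

### The job

Take the hook tool from its stand, drop its prong down through the eye on the front of the ware tray and draw the tray out along its guides until you feel it come up against the stop's rubber buffer, then keep a light, steady pull on it there for a good second so that it is properly seated. Work gently, because the clay pieces on the tray are unfired and must not be jolted or tipped, touch the tray only with the hook, and leave the other things on the table alone. Finally unhook, leaving the tray drawn out, and lay the hook back in its stand, prong down as it was.

Things in the scene. Friction and masses are not known exactly. Their poses are not given: they have to be found in the camera images.
- hook_grip (a point): Centre of the hook tool's wooden handle, the place to grip. Handle 130 mm long (its x axis, hook end at +x), 18 mm wide (y), 22 mm high (z up). A steel rod of 7 mm diameter runs on along x to 100 mm ahead of this point, then bends down into a prong that leans back a little towards the handle. The tool weighs about 0.12 kg. On its stand the handle's centre is 61 mm above the table.
- hook_tip (a point): Centre of the rounded end of the hook's prong (radius 3.5 mm): 95 mm ahead of hook_grip along the tool's x and 43 mm below it. Axes as the tool's.
- stand: Fixed dark wooden stand of the hook tool, 115 x 70 mm, origin on the table under its centre, x along the tool. Two saddles at x = -45 and +45 mm (12 mm long, floor 50 mm above the table, side cheeks 23 mm apart inside and up to 63 mm) carry the handle's ends, its centre straight above the origin; the middle is free for fingers. The tool starts lying in it, prong hanging down at +x.
- rack: Fixed wooden drying rack, origin on the table. Its x axis is the direction of the guides, pointing inwards, away from the robot's side; the tray comes out along -x. A base 12 mm thick spans x -170 to 210 mm and 200 mm of width, with guide strips 26 mm above the table leaving 165 mm between them; a slatted roof, top 156 mm above the table, covers x 28 to 202 mm. In front of x = 28 mm all is open above.
- tray: Plywood ware tray, 150 (x) x 160 (y) mm, on the rack's base between the guides (2.5 mm play each side). Origin at the centre of its underside, x as the rack's. Front face at x = -75 mm, 40 mm high. Loaded 0.5 to 0.9 kg; drags with 2 to 10 N. It seats when it pushes on the stop's buffer with a steady 3 to 12 N, on top of the drag, for over 0.6 s; over 18 N there jars the clay.
- eye (a point): Centre of the steel eye (a rigid flat ring lying level, hole 20 mm across, bar 6 mm thick) standing out 30 mm in front of the tray's front face, 30 mm above the tray's underside. The prong goes in from above. Axes as the tray's.
- stop: Fixed aluminium bar across the rack's base, 12 (x) x 100 x 16 mm high, origin at the centre of its underside, x as the rack's. On its tray side a rigid rubber-faced buffer strip (70 mm wide) stands out on studs: its face is set by hand 9 to 39 mm ahead (+x) of the origin, differently each time and not measured. The tray's front face meets it; the eye passes above.
- vase: Solid unfired clay vase, 62 mm across, 72 mm high, standing on the tray. Origin at the centre of its underside, z up.
- cup: Unfired clay beaker, 62 mm across, 58 mm high, standing on the tray. Origin at the centre of its underside, z up.
- bowl: Black footed bowl, 110 mm across, 60 mm high; bystander. Origin at the centre of its underside.
- jar: Glass jar with a lid, 60 mm across, 85 mm high; bystander. Origin at the centre of its underside.
- plaster: White plaster block 90 x 70 x 35 mm; bystander. Origin at the centre of its underside.

How it is judged:
By the outcome, as a careful person would: the job done as asked, in the order asked, and still so for the second after the job is handed in, with the robot touching nothing.
It also fails if it takes over 72 s, if anything falls off the work surface, if the arm or the gripper's body presses on something with over 40 N, if the wrist force passes 120 N, or if a joint passes its speed limit or range.

### The arm

A 6-joint arm with a two-finger parallel gripper is mounted at the origin on the work surface. World frame = base frame: x ahead of the robot, y to its left, z up, the work surface at z = 0. Lengths are in m, angles in rad, forces in N, time in s.
With the tool pointing down it reaches from about 0.4 to 0.825 m from the base axis. Payload 7 kg.
Tool frame: the origin (TCP) lies midway between the tips of the shut fingers; the grasp point (between the pads) lies hold_point_z behind it (hold_point_z is the distance from the TCP to the grasp point, in m); z points along the fingers, y is the line along which they close (so a half turn about z gives the same grasp; the last joint's range is limited). The gripper opens to 88 mm and grips with 3 to 60 N. Pads are 19 mm wide; open, the fingers measure 130 mm over their backs; the gripper's body (78 mm by 193 mm) begins 47 mm behind the grasp point.
Start: joints at [-0.986, 0.359, 0.012, 0, -1.224, -0.288], TCP at [0.197, -0.645, 0.227] pointing down, gripper open.
Joint ranges: [-3.07, 3.07], [-1.43, 2.12], [-1.02, 1.25], [-3.03, 1.67], [-3.05, -0], [-3.03, 3.03]. Speed limits (rad/s): [2.39, 2.39, 3.01, 3.14, 3.14, 3.14].

### API

Orientations are given as [roll, pitch, yaw] about the fixed x, y, z axes, in that order (R = Rz(yaw) Ry(pitch) Rx(roll)).
In Python, from station import * gives the robot as it stands.
- The arm moves only by the tool apply_moves, never from a script. Its argument "steps" is a list of rows, each an object with "translation": the shift along the world's x, y, z scaled (see below), a list of three; "rotation": the turn, a rotation vector about the world's x, y, z scaled (see below), a list of three. A call has exactly 10 rows; each row is the pose to reach, as a shift and turn from the pose commanded when the call began; what a row does not reach only later rows make up. The controller multiplies each number of a shift by 250 mm and each number of a turn by 30 degrees. A row lasts 1/12 s, in which the tool goes at most 41.7 mm and 7.16 degrees, less where a joint would pass 70% of its speed; a pose out of reach is approached as far as the arm can. A call with a number of a shift or a turn outside -1 to 1 is refused whole. A call with a gripper value outside its range is refused whole. "jaw" is the closure, from -1 (fully open) to 1 (shut), so that 0 is half open, set as the call begins (left out, the last holds). The fingers move at their own pace and stop on an object; "newtons" is the grip in N (left out, the last holds). Time passes only in rows, so rows that repeat a pose let the fingers close, or fill a call up. It gives the time, the measured TCP pose, the force, the opening and the grip force at its end, in the units of the state.
- get_state(): the state, without advancing time (a new reading comes with each control period).
- grab_frame(name): name is "scene" or "top"; returns the picture (400x640x3 uint8, blue, green, red); there is no depth.
- camera_model(name): a dict with "fx", "fy", "cx", "cy" (pixels), "k1" (the pictures are not rectified: a ray, as slopes to the right and down, at radius r is drawn at 1 + k1 r^2 times it, then the intrinsics apply), "xyz" and "rotation" of the camera in the world. Camera axes: x right, y down, z forward; pixel columns grow to the right and rows downward; lengths in m; the calibration is good to about 2 mm. A picture is of the moment at which its call begins. camera_model takes no time and is no camera call.
- job_done(): hands the job in; it is judged then, once.
The state is a dict: "t": time; "q": joint angles; "qd": joint speeds; "joint_efforts": joint torques, N m; "eef_pos": TCP position; "ee_rot": TCP orientation; "force": force on the tool from outside, world axes, zero at the start; "moment": the same for the moment, N m; "width": finger opening in m; "gripper_force": force on a finger pad.
Only numpy, scipy, OpenCV 4.12 (cv2) and the standard library are available. Lean on these libraries where they do the work, as an engineer would, in place of code of your own. Each camera call takes 0.05 s, during which the arm holds its last target. There are 200 camera calls.

## Working session

There is one attempt and no reset: what is moved stays moved. The work goes in short steps, Python scripts to look and compute and a tool call to move; the robot and the scene stay as the last step left them, time stands still between calls to the robot, and variables do not carry over. Pictures are saved under pics/ and viewed, at most 12 in all, crops included, and the job is handed in when it is done.

Besides the shell and the picture viewer there is one more tool, called after "Call:" as name(argument=value, ...) on one line, values as JSON. apply_moves: Moves the arm, as the interface text tells. Shifts and turns lie within -1 to 1; 1 stands for 250 mm of shift or 30 degrees of turn. Its arguments: {"type":"object","properties":{"steps":{"type":"array"},"jaw":{"type":"number"},"newtons":{"type":"number"}},"required":["steps"]}

```bash
mkdir -p pics; ls
python3 - <<'E'
from station import *
import cv2
for n in("scene","top"):
    cv2.imwrite(f"pics/{n}0.png",grab_frame(n)); print(n,camera_model(n))
print(get_state()); 
try: print(hold_point_z)
except Exception as e: print(e)
E
```

```text
pics
scene {'fx': 443.38610069682596, 'fy': 443.38610069682596, 'cx': 314.38642368228057, 'cy': 205.62817931691302, 'k1': 0.03442778957970907, 'xyz': array([ 1.23999627, -0.01541519,  1.01239159]), 'rotation': array([-2.57021637, -0.01057538,  1.49456594])}
top {'fx': 497.03797170313567, 'fy': 497.03797170313567, 'cx': 316.81774596574104, 'cy': 195.6510845572233, 'k1': -0.12558923950735748, 'xyz': array([0.44332674, 0.0387316 , 1.43569161]), 'rotation': array([-3.00244621, -0.00618629, -1.58921632])}
{'t': 0.1, 'q': array([-9.85865896e-01,  3.59314916e-01,  1.11564920e-02, -3.09402663e-04,
       -1.22408653e+00, -2.88108835e-01]), 'qd': array([ 0.00052809, -0.00186245,  0.00139451, -0.00166482,  0.00060081,
       -0.00077171]), 'joint_efforts': array([ 1.07766969e-03, -5.84164953e+01,  2.93752527e+01,  7.01550946e+00,
        1.01897391e-02, -6.53669485e-05]), 'eef_pos': array([ 0.19728119, -0.64507622,  0.22571905]), 'ee_rot': array([ 3.14012108e+00, -1.32763698e-04, -2.84487631e+00]), 'force': array([-0.55597787,  0.36921588, -0.69712952]), 'moment': array([ 0.00865725, -0.0494592 ,  0.04670474]), 'gripper_force': 0.0, 'width': 0.08732733139227894}
0.0188
```

View pics/scene0.png

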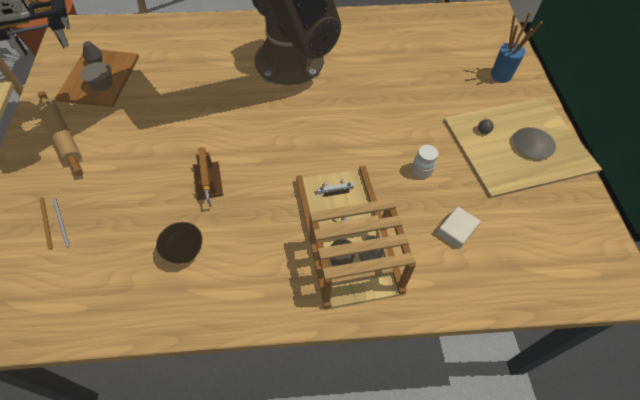

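View pics/top0.png

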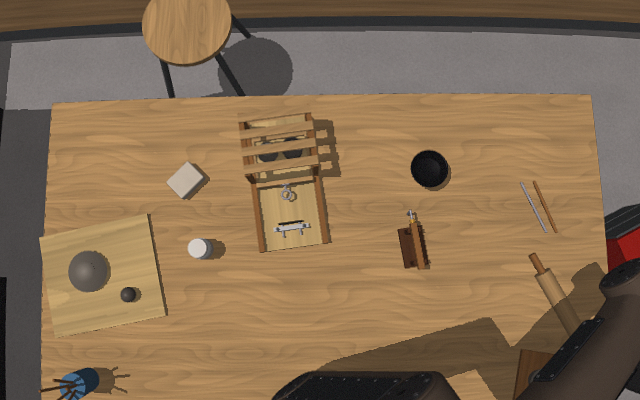

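```bash
cat > h.py <<'E'
from station import *
import numpy as np, cv2
from scipy.spatial.transform import Rotation as R
def ray(n,u,v):
    c=camera_model(n); d=np.array([(u-c['cx'])/c['fx'],(v-c['cy'])/c['fy']]); s=d.copy()
    for _ in range(20): s=d/(1+c['k1']*(s@s))
    return c['xyz'], R.from_euler('xyz',c['rotation']).apply([*s,1])
def at(n,u,v,z):
    o,d=ray(n,u,v); return o+d*(z-o[2])/d[2]
def proj(n,p):
    c=camera_model(n); q=R.from_euler('xyz',c['rotation']).inv().apply(np.array(p)-c['xyz']); s=q[:2]/q[2]
    s=s*(1+c['k1']*(s@s)); return np.round([c['cx']+c['fx']*s[0],c['cy']+c['fy']*s[1]],1)
def crop(im,u0,v0,w,h,k,step=10):
    o=cv2.resize(im[v0:v0+h,u0:u0+w],None,fx=k,fy=k,interpolation=cv2.INTER_CUBIC)
    for u in range(u0-u0%step+step,u0+w,step):
        cv2.line(o,((u-u0)*k,0),((u-u0)*k,6),(0,0,255),1); cv2.putText(o,str(u),((u-u0)*k-10,16),0,.35,(0,0,255))
    for v in range(v0-v0%step+step,v0+h,step):
        cv2.line(o,(0,(v-v0)*k),(6,(v-v0)*k),(0,0,255),1); cv2.putText(o,str(v),(8,(v-v0)*k+4),0,.35,(0,0,255))
    return o
E
python3 - <<'E'
from h import *
t=cv2.imread('pics/top0.png'); s=cv2.imread('pics/scene0.png')
a=crop(t,238,172,98,84,5); b=crop(t,390,200,45,84,5)
cv2.imwrite('pics/c1.png',np.hstack([a,b]))
a=crop(s,290,160,95,80,5); b=crop(s,185,140,48,80,5)
cv2.imwrite('pics/c2.png',np.hstack([a,b]))
E
```

```text
(no output)
```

View pics/c1.png

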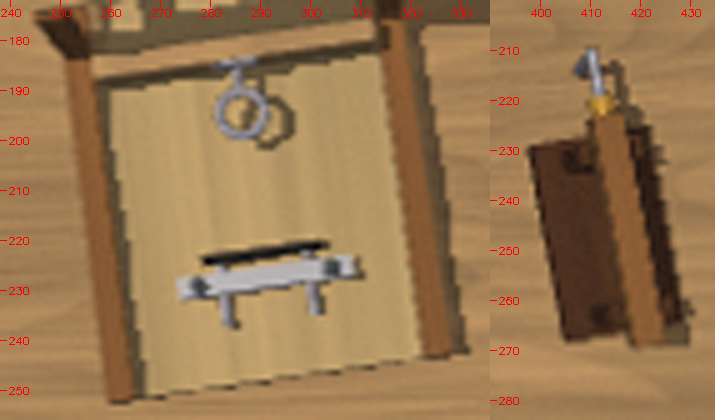

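View pics/c2.png

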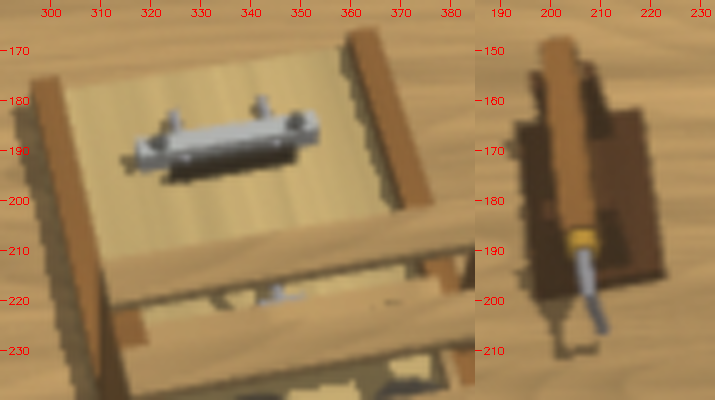

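Run:
```python
from h import *
np.set_printoptions(precision=4,suppress=True)
print('eye',at('top',286.4,194.4,.042))
L=[at('top',264.8,252,.026),at('top',257,188,.026)];Rr=[at('top',323,243.4,.026),at('top',314.6,183,.026)]
print('guides',L,Rr,np.linalg.norm(L[0]-Rr[0]))
for l in(L,Rr): d=l[1]-l[0];print('yaw',np.degrees(np.arctan2(d[1],d[0])))
a,b=at('top',274.4,229.6,.028),at('top',310,225.2,.028);print('stop',a,b,np.linalg.norm(a-b),'yaw',np.degrees(np.arctan2((a-b)[1],(a-b)[0]))-90)
a,b=at('top',279,224,.028),at('top',303.4,220.6,.028);print('buf',a,b,np.linalg.norm(a-b))
for n,p in(('top',[(421.4,268.6),(412.4,221.6)]),('scene',[(201.4,148),(206.4,186.4)])):
    a,b=[at(n,*q,.072) for q in p]; d=b-a
    print(n,'handle',a,b,np.linalg.norm(d),'c',(a+b)/2,'yaw',np.degrees(np.arctan2(d[1],d[0])))
print('bend',at('top',410.4,210.4,.061),at('scene',207.4,197,.061),'tip',at('top',408,213,.018),at('scene',210.4,206,.018))
```

```text
eye [0.6434 0.1126 0.042 ]
guides [array([0.4824, 0.1763, 0.026 ]), array([0.6658, 0.1978, 0.026 ])] [array([0.5039, 0.0114, 0.026 ]), array([0.6774, 0.0321, 0.026 ])] 0.1662971155459384
yaw 6.690875430869639
yaw 6.794306084871017
stop [0.5452 0.1484 0.028 ] [0.556  0.0473 0.028 ] 0.10172010646007432 yaw 6.0775590760333245
buf [0.5609 0.1352 0.028 ] [0.5694 0.0658 0.028 ] 0.0699397803324012
top handle [ 0.4272 -0.2561  0.072 ] [ 0.557  -0.2364  0.072 ] 0.1312305463142077 c [ 0.4921 -0.2462  0.072 ] yaw 8.64549724806688
scene handle [ 0.4297 -0.2533  0.072 ] [ 0.5597 -0.2329  0.072 ] 0.13161226308956392 c [ 0.4947 -0.2431  0.072 ] yaw 8.912361505327207
bend [ 0.5894 -0.2343  0.061 ] [ 0.5855 -0.2311  0.061 ] tip [ 0.5866 -0.2355  0.018 ] [ 0.5853 -0.2315  0.018 ]
```

Call:
apply_moves(steps=[{"translation": [0.04,0.05,0],"rotation": [0,0,-0.02]},{"translation": [0.12,0.15,-0.02],"rotation": [0,0,-0.05]},{"translation": [0.21,0.26,-0.04],"rotation": [0,0,-0.08]},{"translation": [0.31,0.38,-0.06],"rotation": [0,0,-0.12]},{"translation": [0.41,0.5,-0.08],"rotation": [0,0,-0.15]},{"translation": [0.5,0.62,-0.1],"rotation": [0,0,-0.18]},{"translation": [0.6,0.74,-0.12],"rotation": [0,0,-0.21]},{"translation": [0.7,0.86,-0.14],"rotation": [0,0,-0.24]},{"translation": [0.77,0.95,-0.15],"rotation": [0,0,-0.27]},{"translation": [0.8,1.0,-0.16],"rotation": [0,0,-0.273]}], jaw=0)

```text
t: 0.93
eef_pos: [0.3991, -0.3929, 0.1861]
ee_rot: [3.141, -0.0, -2.987]
force: [0.5, -0.0, 0.8]
width: 0.044
gripper_force: 0.0
```

Call:
apply_moves(steps=[{"translation": [0.03,0.05,-0.02],"rotation": [0,0,0]},{"translation": [0.08,0.13,-0.05],"rotation": [0,0,0]},{"translation": [0.14,0.22,-0.08],"rotation": [0,0,0]},{"translation": [0.2,0.32,-0.12],"rotation": [0,0,0]},{"translation": [0.26,0.42,-0.15],"rotation": [0,0,0]},{"translation": [0.32,0.5,-0.18],"rotation": [0,0,0]},{"translation": [0.36,0.56,-0.21],"rotation": [0,0,0]},{"translation": [0.378,0.593,-0.22],"rotation": [0,0,0]},{"translation": [0.378,0.593,-0.22],"rotation": [0,0,0]},{"translation": [0.378,0.593,-0.22],"rotation": [0,0,0]}])

```text
t: 1.77
eef_pos: [0.4917, -0.247, 0.1314]
ee_rot: [3.141, -0.001, -2.987]
force: [0.2, -0.4, 0.5]
width: 0.0441
gripper_force: 0.0
```

Run:
```python
from h import *
a=grab_frame('scene');b=grab_frame('top');s=get_state();print(s['eef_pos'],s['ee_rot'],s['force'])
print(proj('scene',s['eef_pos']),proj('top',s['eef_pos']))
cv2.imwrite('pics/c3.png',np.hstack([crop(a,160,90,90,130,4),crop(b,380,160,90,130,4)]))
```

```text
[ 0.49155579 -0.24779226  0.1318207 ] [-3.14146913e+00  3.39691589e-05 -2.98814248e+00] [ 0.36236628 -0.16865471 -0.45380682]
[197.3 151.3] [422.2 244.3]
```

View pics/c3.png

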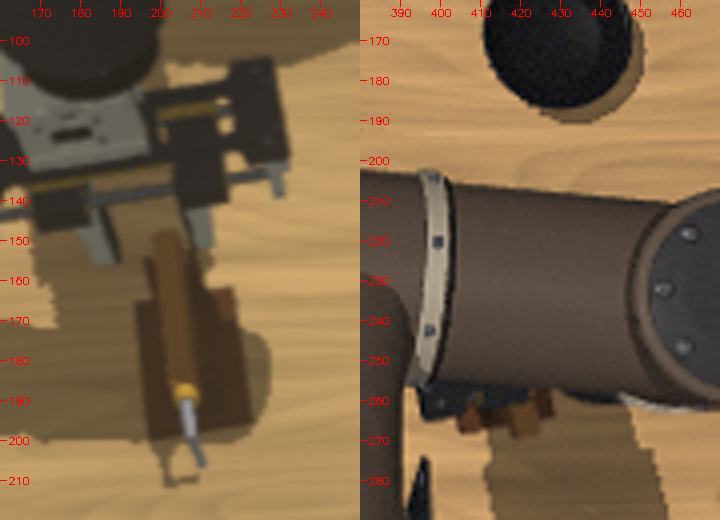

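Call:
apply_moves(steps=[{"translation": [0.004,0.005,-0.03],"rotation": [0,0,0]},{"translation": [0.008,0.01,-0.08],"rotation": [0,0,0]},{"translation": [0.008,0.01,-0.14],"rotation": [0,0,0]},{"translation": [0.008,0.01,-0.2],"rotation": [0,0,0]},{"translation": [0.008,0.01,-0.26],"rotation": [0,0,0]},{"translation": [0.008,0.01,-0.31],"rotation": [0,0,0]},{"translation": [0.008,0.01,-0.34],"rotation": [0,0,0]},{"translation": [0.008,0.01,-0.356],"rotation": [0,0,0]},{"translation": [0.008,0.01,-0.356],"rotation": [0,0,0]},{"translation": [0.008,0.01,-0.356],"rotation": [0,0,0]}])

```text
t: 2.7
eef_pos: [0.494, -0.245, 0.0428]
ee_rot: [-3.141, 0.0, -2.988]
force: [0.2, -0.2, -0.1]
width: 0.044
gripper_force: 0.0
```

Call:
apply_moves(steps=[{"translation": [0,0,0],"rotation": [0,0,0]},{"translation": [0,0,0],"rotation": [0,0,0]},{"translation": [0,0,0],"rotation": [0,0,0]},{"translation": [0,0,0],"rotation": [0,0,0]},{"translation": [0,0,0],"rotation": [0,0,0]},{"translation": [0,0,0],"rotation": [0,0,0]},{"translation": [0,0,0],"rotation": [0,0,0]},{"translation": [0,0,0],"rotation": [0,0,0]},{"translation": [0,0,0],"rotation": [0,0,0]},{"translation": [0,0,0],"rotation": [0,0,0]}], jaw=1, newtons=60)

```text
t: 3.53
eef_pos: [0.4943, -0.2452, 0.043]
ee_rot: [-3.141, 0.001, -2.987]
force: [0.7, -5.0, 4.1]
width: 0.0177
gripper_force: 60.0
```

Call:
apply_moves(steps=[{"translation": [0,0,0.02],"rotation": [0,0,0]},{"translation": [0,0,0.05],"rotation": [0,0,0]},{"translation": [0,0,0.09],"rotation": [0,0,0]},{"translation": [0,0,0.14],"rotation": [0,0,0]},{"translation": [0,0,0.2],"rotation": [0,0,0]},{"translation": [0,0,0.26],"rotation": [0,0,0]},{"translation": [0,0,0.3],"rotation": [0,0,0]},{"translation": [0,0,0.32],"rotation": [0,0,0]},{"translation": [0,0,0.32],"rotation": [0,0,0]},{"translation": [0,0,0.32],"rotation": [0,0,0]}])

```text
t: 4.37
eef_pos: [0.4936, -0.2444, 0.1221]
ee_rot: [3.141, -0.0, -2.988]
force: [0.5, 0.6, -1.3]
width: 0.0174
gripper_force: 60.0
```

Run:
```python
from h import *
a=grab_frame('scene');s=get_state();print(s['eef_pos'],s['ee_rot'],s['force'],s['moment'],s['width'])
T=R.from_euler('xyz',s['ee_rot']); u=-T.apply([1,0,0]); g=s['eef_pos']-T.apply([0,0,hold_point_z]); print('grip',g,'u',u)
print('pred tip',g+.095*u-[0,0,.043],proj('scene',g+.095*u-[0,0,.043]),'bend',proj('scene',g+.1*u),'front',proj('scene',g+.065*u+[0,0,.011]))
cv2.imwrite('pics/c4.png',crop(a,150,120,120,100,6))
```

```text
[ 0.4933753  -0.24442122  0.12176486] [ 3.14090057e+00 -9.55729884e-04 -2.98786132e+00] [ 0.353331   -0.01986298 -0.89932259] [ 0.01174381 -0.022807   -0.03286242] 0.01747404608097464
grip [ 0.49339504 -0.24443133  0.14056485] u [ 9.88206140e-01  1.53126453e-01 -9.55729738e-04]
pred tip [ 0.58727463 -0.22988432  0.09747405] [205.1 189.4] bend [201.7 180.9] front [199.4 166.8]
```

View pics/c4.png

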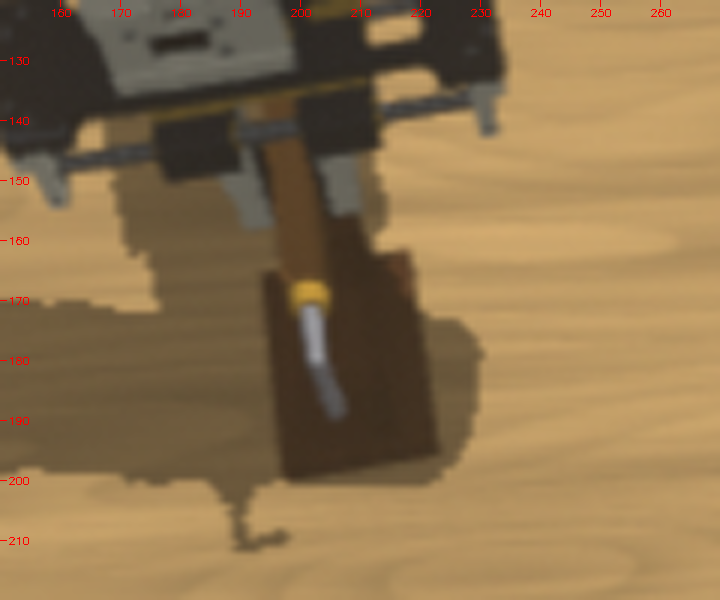

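Call:
apply_moves(steps=[{"translation": [0.0,0.03,0.0],"rotation": [0,0,0]},{"translation": [0.01,0.09,0.0],"rotation": [0,0,-0.01]},{"translation": [0.03,0.18,0.0],"rotation": [0,0,-0.02]},{"translation": [0.04,0.28,0.0],"rotation": [0,0,-0.03]},{"translation": [0.06,0.39,0.0],"rotation": [0,0,-0.04]},{"translation": [0.08,0.5,0.0],"rotation": [0,0,-0.05]},{"translation": [0.1,0.61,0.0],"rotation": [0,0,-0.06]},{"translation": [0.12,0.72,0.0],"rotation": [0,0,-0.07]},{"translation": [0.14,0.83,0.0],"rotation": [0,0,-0.073]},{"translation": [0.16,0.93,0.0],"rotation": [0,0,-0.073]}])

```text
t: 5.25
eef_pos: [0.5333, -0.0103, 0.1218]
ee_rot: [-3.142, -0.001, -3.026]
force: [0.3, -0.2, -0.8]
width: 0.0176
gripper_force: 60.0
```

Call:
apply_moves(steps=[{"translation": [0.02,0.1,0.0],"rotation": [0,0,0]},{"translation": [0.035,0.2,0.0],"rotation": [0,0,0]},{"translation": [0.045,0.29,0.0],"rotation": [0,0,0]},{"translation": [0.055,0.37,0.0],"rotation": [0,0,0]},{"translation": [0.062,0.42,0.0],"rotation": [0,0,0]},{"translation": [0.067,0.45,0.0],"rotation": [0,0,0]},{"translation": [0.067,0.459,0.0],"rotation": [0,0,0]},{"translation": [0.067,0.459,0.0],"rotation": [0,0,0]},{"translation": [0.067,0.459,0.0],"rotation": [0,0,0]},{"translation": [0.067,0.459,0.0],"rotation": [0,0,0]}])

```text
t: 6.08
eef_pos: [0.5504, 0.1017, 0.1225]
ee_rot: [-3.142, -0.0, -3.027]
force: [0.4, -0.3, -1.2]
width: 0.0176
gripper_force: 60.0
```

```bash
cat > st.py <<'E'
from h import *
np.set_printoptions(precision=4,suppress=True)
s=get_state(); T=R.from_euler('xyz',s['ee_rot']); u=-T.apply([1,0,0]); g=s['eef_pos']-T.apply([0,0,hold_point_z]); tip=g+.095*u-[0,0,.043]
print(s['t'],'yaw',np.degrees(np.arctan2(u[1],u[0])),'grip',g,'tip',tip,'F',s['force'],'M',s['moment'],'pull',-s['force']@u)
E
python3 - <<'E'
from st import *
a=grab_frame('scene');b=grab_frame('top')
for n in('scene','top'):
    print(n,'tip',proj(n,tip),'bend',proj(n,g+.1*u),'eye',proj(n,[.6445,.114,.042]))
cv2.imwrite('pics/c5.png',np.hstack([crop(a,295,150,100,110,4),crop(b,240,150,100,110,4)]))
E
```

```text
6.0833 yaw 6.572000014161586 grip [0.5504 0.1017 0.1413] tip [0.6448 0.1125 0.0983] F [ 0.3503 -0.3129 -1.244 ] M [-0.0145 -0.0436 -0.0443] pull -0.3125388313988592
scene tip [343.8 200.5] bend [345.4 192.3] eye [342.9 212.4]
top tip [285.3 191. ] bend [284.1 186.7] eye [285.9 194. ]
```

View pics/c5.png

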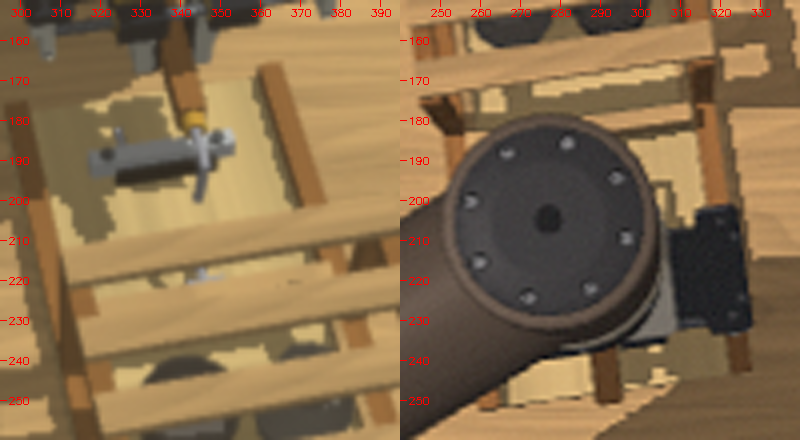

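Run:
```python
from h import *
for p in ([.6743,.1174,.042],[.6743,.1174,.030],[.6743,.1174,.052]): print(proj('scene',p),proj('top',p))
# flange seen: scene (346,218.5), top (285.8,184.7)
print(at('scene',346,218.5,.045),at('top',285.8,184.7,.045))
```

```text
[345.5 222.3] [284.6 183.7]
[345.2 224.6] [284.8 184.4]
[345.8 220.2] [284.4 183.1]
[0.66506892 0.11955404 0.045     ] [0.67078939 0.11387356 0.045     ]
```

Call:
apply_moves(steps=[{"translation": [0.0,0.004,-0.02],"rotation": [0,0,0]},{"translation": [0.0,0.004,-0.05],"rotation": [0,0,0]},{"translation": [0.0,0.004,-0.09],"rotation": [0,0,0]},{"translation": [0.0,0.004,-0.13],"rotation": [0,0,0]},{"translation": [0.0,0.004,-0.16],"rotation": [0,0,0]},{"translation": [0.0,0.004,-0.18],"rotation": [0,0,0]},{"translation": [0.0,0.004,-0.19],"rotation": [0,0,0]},{"translation": [0.0,0.004,-0.2],"rotation": [0,0,0]},{"translation": [0.0,0.004,-0.207],"rotation": [0,0,0]},{"translation": [0.0,0.004,-0.212],"rotation": [0,0,0]}])

```text
t: 7.02
eef_pos: [0.5508, 0.1036, 0.0696]
ee_rot: [3.142, 0.0, -3.026]
force: [-0.5, 0.0, -1.4]
width: 0.0173
gripper_force: 60.0
```

Call:
apply_moves(steps=[{"translation": [0,0,-0.005],"rotation": [0,0,0]},{"translation": [0,0,-0.01],"rotation": [0,0,0]},{"translation": [0,0,-0.015],"rotation": [0,0,0]},{"translation": [0,0,-0.02],"rotation": [0,0,0]},{"translation": [0,0,-0.025],"rotation": [0,0,0]},{"translation": [0,0,-0.03],"rotation": [0,0,0]},{"translation": [0,0,-0.034],"rotation": [0,0,0]},{"translation": [0,0,-0.036],"rotation": [0,0,0]},{"translation": [0,0,-0.036],"rotation": [0,0,0]},{"translation": [0,0,-0.036],"rotation": [0,0,0]}])

```text
t: 7.85
eef_pos: [0.5507, 0.1035, 0.0605]
ee_rot: [-3.142, -0.0, -3.026]
force: [0.9, 0.6, -1.0]
width: 0.0177
gripper_force: 60.0
```

```bash
python3 st.py
```

```text
7.85 yaw 6.627971556914915 grip [0.5507 0.1035 0.0793] tip [0.645  0.1145 0.0363] F [ 0.9061  0.5732 -1.0313] M [-0.0365 -0.0169 -0.0104] pull -0.9662731510698416
```

Call:
apply_moves(steps=[{"translation": [-0.003,0,0],"rotation": [0,0,0]},{"translation": [-0.006,-0.001,0],"rotation": [0,0,0]},{"translation": [-0.009,-0.001,0],"rotation": [0,0,0]},{"translation": [-0.012,-0.001,0],"rotation": [0,0,0]},{"translation": [-0.015,-0.002,0],"rotation": [0,0,0]},{"translation": [-0.018,-0.002,0],"rotation": [0,0,0]},{"translation": [-0.021,-0.002,0],"rotation": [0,0,0]},{"translation": [-0.024,-0.003,0],"rotation": [0,0,0]},{"translation": [-0.027,-0.003,0],"rotation": [0,0,0]},{"translation": [-0.03,-0.003,0],"rotation": [0,0,0]}])

```text
t: 8.68
eef_pos: [0.5435, 0.103, 0.0607]
ee_rot: [3.141, 0.001, -3.026]
force: [3.0, 0.2, -3.1]
width: 0.0174
gripper_force: 60.0
```

Call:
apply_moves(steps=[{"translation": [-0.004,0,0],"rotation": [0,0,0]},{"translation": [-0.008,-0.001,0],"rotation": [0,0,0]},{"translation": [-0.012,-0.001,0],"rotation": [0,0,0]},{"translation": [-0.016,-0.002,0],"rotation": [0,0,0]},{"translation": [-0.02,-0.002,0],"rotation": [0,0,0]},{"translation": [-0.024,-0.003,0],"rotation": [0,0,0]},{"translation": [-0.028,-0.003,0],"rotation": [0,0,0]},{"translation": [-0.032,-0.004,0],"rotation": [0,0,0]},{"translation": [-0.036,-0.004,0],"rotation": [0,0,0]},{"translation": [-0.04,-0.005,0],"rotation": [0,0,0]}])

```text
t: 9.52
eef_pos: [0.5331, 0.1016, 0.0606]
ee_rot: [3.142, 0.0, -3.026]
force: [3.8, 0.2, -2.3]
width: 0.0175
gripper_force: 60.0
```

```bash
python3 st.py
```

```text
9.5167 yaw 6.627681392555399 grip [0.5331 0.1016 0.0794] tip [0.6275 0.1125 0.0364] F [ 3.76    0.2446 -2.2831] M [ 0.1666 -1.3631  0.0042] pull -3.762792755872554
```

Call:
apply_moves(steps=[{"translation": [-0.005,-0.001,0],"rotation": [0,0,0]},{"translation": [-0.011,-0.001,0],"rotation": [0,0,0]},{"translation": [-0.018,-0.002,0],"rotation": [0,0,0]},{"translation": [-0.026,-0.003,0],"rotation": [0,0,0]},{"translation": [-0.034,-0.004,0],"rotation": [0,0,0]},{"translation": [-0.042,-0.005,0],"rotation": [0,0,0]},{"translation": [-0.05,-0.006,0],"rotation": [0,0,0]},{"translation": [-0.058,-0.007,0],"rotation": [0,0,0]},{"translation": [-0.066,-0.008,0],"rotation": [0,0,0]},{"translation": [-0.074,-0.009,0],"rotation": [0,0,0]}])

```text
t: 10.35
eef_pos: [0.5144, 0.0993, 0.0606]
ee_rot: [3.142, 0.0, -3.026]
force: [4.0, -0.4, -1.3]
width: 0.0173
gripper_force: 60.0
```

Call:
apply_moves(steps=[{"translation": [-0.008,-0.001,0],"rotation": [0,0,0]},{"translation": [-0.016,-0.002,0],"rotation": [0,0,0]},{"translation": [-0.024,-0.003,0],"rotation": [0,0,0]},{"translation": [-0.032,-0.004,0],"rotation": [0,0,0]},{"translation": [-0.04,-0.005,0],"rotation": [0,0,0]},{"translation": [-0.048,-0.006,0],"rotation": [0,0,0]},{"translation": [-0.056,-0.006,0],"rotation": [0,0,0]},{"translation": [-0.064,-0.007,0],"rotation": [0,0,0]},{"translation": [-0.072,-0.008,0],"rotation": [0,0,0]},{"translation": [-0.08,-0.009,0],"rotation": [0,0,0]}])

```text
t: 11.18
eef_pos: [0.4945, 0.097, 0.0606]
ee_rot: [3.142, 0.0, -3.026]
force: [2.6, 0.6, -2.4]
width: 0.0178
gripper_force: 60.0
```

Call:
apply_moves(steps=[{"translation": [-0.008,-0.001,0],"rotation": [0,0,0]},{"translation": [-0.016,-0.002,0],"rotation": [0,0,0]},{"translation": [-0.024,-0.003,0],"rotation": [0,0,0]},{"translation": [-0.032,-0.004,0],"rotation": [0,0,0]},{"translation": [-0.04,-0.005,0],"rotation": [0,0,0]},{"translation": [-0.048,-0.006,0],"rotation": [0,0,0]},{"translation": [-0.056,-0.006,0],"rotation": [0,0,0]},{"translation": [-0.064,-0.007,0],"rotation": [0,0,0]},{"translation": [-0.072,-0.008,0],"rotation": [0,0,0]},{"translation": [-0.08,-0.009,0],"rotation": [0,0,0]}])

```text
t: 12.02
eef_pos: [0.4744, 0.0948, 0.0606]
ee_rot: [-3.142, 0.0, -3.026]
force: [3.0, -0.1, -1.8]
width: 0.0177
gripper_force: 60.0
```

Call:
apply_moves(steps=[{"translation": [-0.008,-0.001,0],"rotation": [0,0,0]},{"translation": [-0.015,-0.002,0],"rotation": [0,0,0]},{"translation": [-0.021,-0.003,0],"rotation": [0,0,0]},{"translation": [-0.027,-0.003,0],"rotation": [0,0,0]},{"translation": [-0.033,-0.004,0],"rotation": [0,0,0]},{"translation": [-0.038,-0.004,0],"rotation": [0,0,0]},{"translation": [-0.043,-0.005,0],"rotation": [0,0,0]},{"translation": [-0.048,-0.006,0],"rotation": [0,0,0]},{"translation": [-0.052,-0.006,0],"rotation": [0,0,0]},{"translation": [-0.056,-0.006,0],"rotation": [0,0,0]}])

```text
t: 12.85
eef_pos: [0.4605, 0.0932, 0.0606]
ee_rot: [-3.142, -0.0, -3.026]
force: [4.6, 1.0, -2.5]
width: 0.0177
gripper_force: 60.0
```

Run:
```python
from st import *
a=grab_frame('scene');b=grab_frame('top')
print('tip',proj('scene',tip),'bend',proj('scene',g+.1*u),proj('top',tip))
cv2.imwrite('pics/c6.png',np.hstack([crop(a,295,150,100,110,4),crop(b,240,150,100,110,4)]))
```

```text
12.85 yaw 6.61970186557558 grip [0.4605 0.0932 0.0794] tip [0.5549 0.1042 0.0364] F [ 4.5851  0.9653 -2.5059] M [ 0.0816 -1.3634 -0.0345] pull -4.665835474824485
tip [335.4 185.6] bend [336.7 177.6] [289.8 225.7]
```

View pics/c6.png

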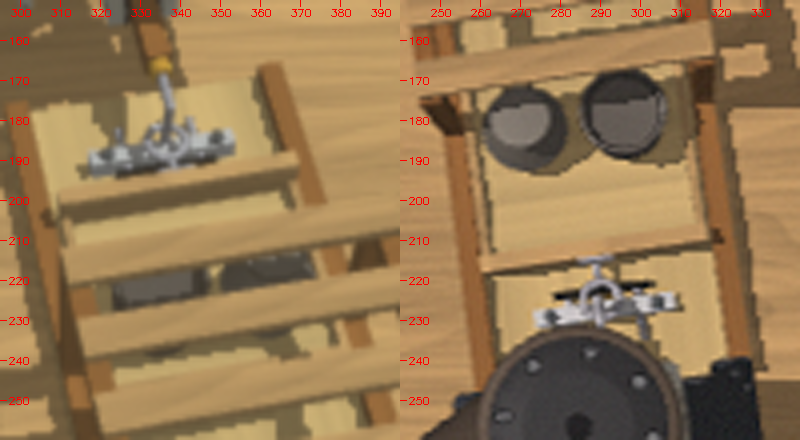

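Call:
apply_moves(steps=[{"translation": [-0.005,-0.001,0],"rotation": [0,0,0]},{"translation": [-0.01,-0.001,0],"rotation": [0,0,0]},{"translation": [-0.015,-0.002,0],"rotation": [0,0,0]},{"translation": [-0.02,-0.002,0],"rotation": [0,0,0]},{"translation": [-0.025,-0.003,0],"rotation": [0,0,0]},{"translation": [-0.03,-0.003,0],"rotation": [0,0,0]},{"translation": [-0.034,-0.004,0],"rotation": [0,0,0]},{"translation": [-0.038,-0.004,0],"rotation": [0,0,0]},{"translation": [-0.041,-0.005,0],"rotation": [0,0,0]},{"translation": [-0.044,-0.005,0],"rotation": [0,0,0]}])

```text
t: 13.78
eef_pos: [0.4496, 0.092, 0.0606]
ee_rot: [3.142, 0.0, -3.026]
force: [3.1, 0.7, -2.2]
width: 0.0179
gripper_force: 60.0
```

Call:
apply_moves(steps=[{"translation": [-0.001,0,0],"rotation": [0,0,0]},{"translation": [-0.002,0,0],"rotation": [0,0,0]},{"translation": [-0.003,0,0],"rotation": [0,0,0]},{"translation": [-0.004,0,0],"rotation": [0,0,0]},{"translation": [-0.005,-0.001,0],"rotation": [0,0,0]},{"translation": [-0.006,-0.001,0],"rotation": [0,0,0]},{"translation": [-0.007,-0.001,0],"rotation": [0,0,0]},{"translation": [-0.008,-0.001,0],"rotation": [0,0,0]},{"translation": [-0.009,-0.001,0],"rotation": [0,0,0]},{"translation": [-0.01,-0.001,0],"rotation": [0,0,0]}])

```text
t: 14.62
eef_pos: [0.4471, 0.0917, 0.0606]
ee_rot: [-3.142, -0.0, -3.026]
force: [4.0, 1.4, -2.6]
width: 0.0176
gripper_force: 60.0
```

Run:
```python
from st import *
f=at('top',290,214.5,.052);b=at('top',291,222,.026);U=np.array([.9933,.116,0]);print('gap at prev pic',(f-b)@U)
```

```text
14.6167 yaw 6.620824561539859 grip [0.4471 0.0918 0.0794] tip [0.5415 0.1027 0.0364] F [ 3.9839  1.433  -2.6436] M [ 0.123  -1.43    0.0241] pull -4.122700862395265
gap at prev pic 0.018854188294910045
```

Call:
apply_moves(steps=[{"translation": [-0.001,0,0],"rotation": [0,0,0]},{"translation": [-0.002,0,0],"rotation": [0,0,0]},{"translation": [-0.003,0,0],"rotation": [0,0,0]},{"translation": [-0.004,0,0],"rotation": [0,0,0]},{"translation": [-0.005,-0.001,0],"rotation": [0,0,0]},{"translation": [-0.006,-0.001,0],"rotation": [0,0,0]},{"translation": [-0.007,-0.001,0],"rotation": [0,0,0]},{"translation": [-0.007,-0.001,0],"rotation": [0,0,0]},{"translation": [-0.007,-0.001,0],"rotation": [0,0,0]},{"translation": [-0.007,-0.001,0],"rotation": [0,0,0]}])

```text
t: 15.45
eef_pos: [0.4453, 0.0915, 0.0605]
ee_rot: [-3.142, -0.0, -3.026]
force: [3.5, 1.8, -2.6]
width: 0.0174
gripper_force: 60.0
```

Call:
apply_moves(steps=[{"translation": [-0.001,0,0],"rotation": [0,0,0]},{"translation": [-0.002,0,0],"rotation": [0,0,0]},{"translation": [-0.003,0,0],"rotation": [0,0,0]},{"translation": [-0.004,0,0],"rotation": [0,0,0]},{"translation": [-0.005,-0.001,0],"rotation": [0,0,0]},{"translation": [-0.006,-0.001,0],"rotation": [0,0,0]},{"translation": [-0.007,-0.001,0],"rotation": [0,0,0]},{"translation": [-0.007,-0.001,0],"rotation": [0,0,0]},{"translation": [-0.007,-0.001,0],"rotation": [0,0,0]},{"translation": [-0.007,-0.001,0],"rotation": [0,0,0]}])

```text
t: 16.28
eef_pos: [0.4436, 0.0913, 0.0605]
ee_rot: [-3.142, -0.0, -3.026]
force: [3.5, 0.7, -1.9]
width: 0.0175
gripper_force: 60.0
```

Call:
apply_moves(steps=[{"translation": [-0.001,0,0],"rotation": [0,0,0]},{"translation": [-0.002,0,0],"rotation": [0,0,0]},{"translation": [-0.003,0,0],"rotation": [0,0,0]},{"translation": [-0.004,0,0],"rotation": [0,0,0]},{"translation": [-0.005,-0.001,0],"rotation": [0,0,0]},{"translation": [-0.006,-0.001,0],"rotation": [0,0,0]},{"translation": [-0.007,-0.001,0],"rotation": [0,0,0]},{"translation": [-0.007,-0.001,0],"rotation": [0,0,0]},{"translation": [-0.007,-0.001,0],"rotation": [0,0,0]},{"translation": [-0.007,-0.001,0],"rotation": [0,0,0]}])

```text
t: 17.12
eef_pos: [0.4418, 0.091, 0.0605]
ee_rot: [-3.142, -0.0, -3.026]
force: [3.8, 0.9, -2.4]
width: 0.0177
gripper_force: 60.0
```

Call:
apply_moves(steps=[{"translation": [-0.001,0,0],"rotation": [0,0,0]},{"translation": [-0.002,0,0],"rotation": [0,0,0]},{"translation": [-0.003,0,0],"rotation": [0,0,0]},{"translation": [-0.004,0,0],"rotation": [0,0,0]},{"translation": [-0.005,-0.001,0],"rotation": [0,0,0]},{"translation": [-0.006,-0.001,0],"rotation": [0,0,0]},{"translation": [-0.007,-0.001,0],"rotation": [0,0,0]},{"translation": [-0.007,-0.001,0],"rotation": [0,0,0]},{"translation": [-0.007,-0.001,0],"rotation": [0,0,0]},{"translation": [-0.007,-0.001,0],"rotation": [0,0,0]}])

```text
t: 17.95
eef_pos: [0.4413, 0.0913, 0.0608]
ee_rot: [3.141, 0.002, -3.026]
force: [9.4, 0.5, -5.6]
width: 0.0171
gripper_force: 60.0
```

Call:
apply_moves(steps=[{"translation": [-0.001,0,0],"rotation": [0,0,0]},{"translation": [-0.001,0,0],"rotation": [0,0,0]},{"translation": [-0.001,0,0],"rotation": [0,0,0]},{"translation": [-0.001,0,0],"rotation": [0,0,0]},{"translation": [-0.001,0,0],"rotation": [0,0,0]},{"translation": [-0.001,0,0],"rotation": [0,0,0]},{"translation": [-0.001,0,0],"rotation": [0,0,0]},{"translation": [-0.001,0,0],"rotation": [0,0,0]},{"translation": [-0.001,0,0],"rotation": [0,0,0]},{"translation": [-0.001,0,0],"rotation": [0,0,0]}])

```text
t: 18.78
eef_pos: [0.4413, 0.0914, 0.0608]
ee_rot: [3.141, 0.002, -3.026]
force: [9.9, -0.6, -6.4]
width: 0.0175
gripper_force: 60.0
```

Call:
apply_moves(steps=[{"translation": [0,0,0],"rotation": [0,0,0]},{"translation": [0,0,0],"rotation": [0,0,0]},{"translation": [0,0,0],"rotation": [0,0,0]},{"translation": [0,0,0],"rotation": [0,0,0]},{"translation": [0,0,0],"rotation": [0,0,0]},{"translation": [0,0,0],"rotation": [0,0,0]},{"translation": [0,0,0],"rotation": [0,0,0]},{"translation": [0,0,0],"rotation": [0,0,0]},{"translation": [0,0,0],"rotation": [0,0,0]},{"translation": [0,0,0],"rotation": [0,0,0]}])

```text
t: 19.62
eef_pos: [0.4413, 0.0914, 0.0608]
ee_rot: [3.141, 0.002, -3.026]
force: [9.3, 0.1, -6.6]
width: 0.0179
gripper_force: 60.0
```

Run:
```python
from st import *
a=grab_frame('scene');b=grab_frame('top')
print('tip',proj('scene',tip),'bend',proj('scene',g+.1*u),'front',proj('scene',g+.065*u+[0,0,.011]))
cv2.imwrite('pics/c7.png',np.hstack([crop(a,295,130,95,100,4),crop(b,240,150,95,100,4)]))
```

```text
19.6167 yaw 6.638976578039222 grip [0.4413 0.0914 0.0796] tip [0.5356 0.1024 0.0369] F [ 9.3116  0.0851 -6.5508] M [-0.1551 -3.4269 -0.1397] pull -9.242749893758553
tip [334.1 179.7] bend [335.2 171.6] front [332.6 158.7]
```

View pics/c7.png

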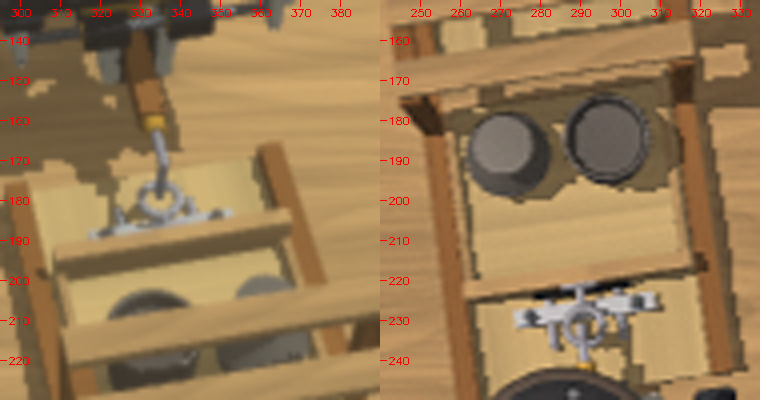

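Call:
apply_moves(steps=[{"translation": [0.001,0,0],"rotation": [0,0,0]},{"translation": [0.002,0,0],"rotation": [0,0,0]},{"translation": [0.004,0,0],"rotation": [0,0,0]},{"translation": [0.007,0.001,0],"rotation": [0,0,0]},{"translation": [0.011,0.001,0],"rotation": [0,0,0]},{"translation": [0.015,0.002,0],"rotation": [0,0,0]},{"translation": [0.019,0.002,0],"rotation": [0,0,0]},{"translation": [0.024,0.003,0],"rotation": [0,0,0]},{"translation": [0.026,0.003,0],"rotation": [0,0,0]},{"translation": [0.026,0.003,0],"rotation": [0,0,0]}])

```text
t: 20.55
eef_pos: [0.4463, 0.0914, 0.0605]
ee_rot: [-3.141, -0.0, -3.026]
force: [-0.3, -0.9, -1.2]
width: 0.0174
gripper_force: 60.0
```

```bash
python3 st.py
```

```text
20.55 yaw 6.617572643091713 grip [0.4463 0.0914 0.0793] tip [0.5406 0.1023 0.0362] F [-0.2503 -0.8685 -1.2256] M [-0.036  -0.002   0.0131] pull 0.3481818656279023
```

Call:
apply_moves(steps=[{"translation": [0,0,0.006],"rotation": [0,0,0]},{"translation": [0,0,0.014],"rotation": [0,0,0]},{"translation": [0,0,0.024],"rotation": [0,0,0]},{"translation": [0,0,0.036],"rotation": [0,0,0]},{"translation": [0,0,0.05],"rotation": [0,0,0]},{"translation": [0,0,0.07],"rotation": [0,0,0]},{"translation": [0,0,0.1],"rotation": [0,0,0]},{"translation": [0,0,0.14],"rotation": [0,0,0]},{"translation": [0,0,0.19],"rotation": [0,0,0]},{"translation": [0,0,0.25],"rotation": [0,0,0]}])

```text
t: 21.38
eef_pos: [0.446, 0.0913, 0.1238]
ee_rot: [-3.141, -0.001, -3.026]
force: [0.4, 0.4, -1.7]
width: 0.018
gripper_force: 60.0
```

Call:
apply_moves(steps=[{"translation": [0.0,-0.03,0.0],"rotation": [0,0,0]},{"translation": [0.01,-0.09,0.0],"rotation": [0,0,0.01]},{"translation": [0.02,-0.18,0.0],"rotation": [0,0,0.02]},{"translation": [0.04,-0.28,0.0],"rotation": [0,0,0.03]},{"translation": [0.06,-0.39,0.0],"rotation": [0,0,0.04]},{"translation": [0.07,-0.5,0.0],"rotation": [0,0,0.05]},{"translation": [0.09,-0.61,0.0],"rotation": [0,0,0.06]},{"translation": [0.1,-0.72,0.0],"rotation": [0,0,0.07]},{"translation": [0.12,-0.83,0.0],"rotation": [0,0,0.073]},{"translation": [0.13,-0.93,0.0],"rotation": [0,0,0.073]}])

```text
t: 22.22
eef_pos: [0.4788, -0.1428, 0.123]
ee_rot: [3.142, 0.0, -2.988]
force: [-0.7, -0.4, -1.6]
width: 0.0174
gripper_force: 60.0
```

Call:
apply_moves(steps=[{"translation": [0.02,-0.1,0.0],"rotation": [0,0,0]},{"translation": [0.03,-0.19,0.0],"rotation": [0,0,0]},{"translation": [0.04,-0.27,0.0],"rotation": [0,0,0]},{"translation": [0.05,-0.34,0.0],"rotation": [0,0,0]},{"translation": [0.055,-0.39,0.0],"rotation": [0,0,0]},{"translation": [0.06,-0.415,0.0],"rotation": [0,0,0]},{"translation": [0.06,-0.423,0.0],"rotation": [0,0,0]},{"translation": [0.06,-0.423,0.0],"rotation": [0,0,0]},{"translation": [0.06,-0.423,0.0],"rotation": [0,0,0]},{"translation": [0.06,-0.423,0.0],"rotation": [0,0,0]}])

```text
t: 23.05
eef_pos: [0.4938, -0.246, 0.1232]
ee_rot: [3.141, 0.0, -2.987]
force: [-0.0, 0.3, -1.1]
width: 0.0175
gripper_force: 60.0
```

Run:
```python
from st import *
a=grab_frame('scene')
print(s['eef_pos'],'tip',proj('scene',tip),'bend',proj('scene',g+.1*u),'front',proj('scene',g+.065*u+[0,0,.011]))
cv2.imwrite('pics/c8.png',crop(a,150,120,120,100,6))
```

```text
23.05 yaw 8.86416616205211 grip [ 0.4938 -0.246   0.142 ] tip [ 0.5877 -0.2313  0.099 ] F [-0.0033  0.2705 -1.121 ] M [ 0.0022 -0.0073 -0.0103] pull -0.03830574891373351
[ 0.4938 -0.246   0.1232] tip [204.3 189.3] bend [201.  180.7] front [198.7 166.6]
```

View pics/c8.png

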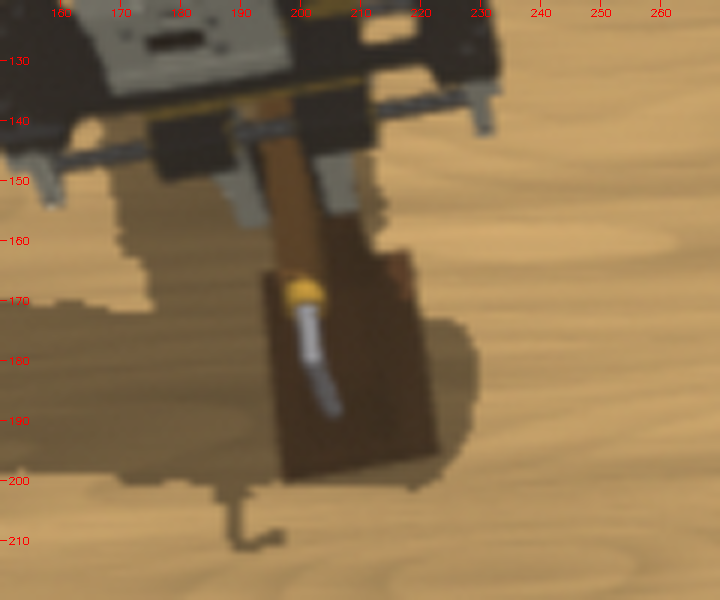

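Call:
apply_moves(steps=[{"translation": [0,-0.002,-0.02],"rotation": [0,0,0]},{"translation": [0,-0.002,-0.06],"rotation": [0,0,0]},{"translation": [0,-0.002,-0.11],"rotation": [0,0,0]},{"translation": [0,-0.002,-0.16],"rotation": [0,0,0]},{"translation": [0,-0.002,-0.21],"rotation": [0,0,0]},{"translation": [0,-0.002,-0.25],"rotation": [0,0,0]},{"translation": [0,-0.002,-0.27],"rotation": [0,0,0]},{"translation": [0,-0.002,-0.28],"rotation": [0,0,0]},{"translation": [0,-0.002,-0.29],"rotation": [0,0,0]},{"translation": [0,-0.002,-0.295],"rotation": [0,0,0]}])

```text
t: 23.93
eef_pos: [0.4941, -0.2472, 0.0493]
ee_rot: [-3.141, 0.0, -2.988]
force: [1.0, -0.0, -0.4]
width: 0.0175
gripper_force: 60.0
```

```bash
python3 st.py
```

```text
23.9333 yaw 8.824328378067124 grip [ 0.4941 -0.2472  0.0681] tip [ 0.588  -0.2326  0.0251] F [ 1.0175 -0.032  -0.4132] M [-0.0191  0.0197 -0.0027] pull -1.0004312026827582
```

Between the cheeks without contact; lower the last 6 mm.

Call:
apply_moves(steps=[{"translation": [0,0,-0.005],"rotation": [0,0,0]},{"translation": [0,0,-0.01],"rotation": [0,0,0]},{"translation": [0,0,-0.015],"rotation": [0,0,0]},{"translation": [0,0,-0.018],"rotation": [0,0,0]},{"translation": [0,0,-0.021],"rotation": [0,0,0]},{"translation": [0,0,-0.024],"rotation": [0,0,0]},{"translation": [0,0,-0.025],"rotation": [0,0,0]},{"translation": [0,0,-0.025],"rotation": [0,0,0]},{"translation": [0,0,-0.025],"rotation": [0,0,0]},{"translation": [0,0,-0.025],"rotation": [0,0,0]}])

```text
t: 24.77
eef_pos: [0.4939, -0.2472, 0.0431]
ee_rot: [-3.142, 0.0, -2.988]
force: [-0.3, -0.1, -0.4]
width: 0.0176
gripper_force: 60.0
```

```bash
python3 st.py
```

```text
24.7667 yaw 8.81451477456138 grip [ 0.4939 -0.2472  0.0619] tip [ 0.5878 -0.2327  0.0189] F [-0.2637 -0.1053 -0.4323] M [0.0271 0.0398 0.0356] pull 0.27678974345477275
```

Call:
apply_moves(steps=[{"translation": [0,0,-0.001],"rotation": [0,0,0]},{"translation": [0,0,-0.002],"rotation": [0,0,0]},{"translation": [0,0,-0.003],"rotation": [0,0,0]},{"translation": [0,0,-0.003],"rotation": [0,0,0]},{"translation": [0,0,-0.003],"rotation": [0,0,0]},{"translation": [0,0,-0.003],"rotation": [0,0,0]},{"translation": [0,0,-0.003],"rotation": [0,0,0]},{"translation": [0,0,-0.003],"rotation": [0,0,0]},{"translation": [0,0,-0.003],"rotation": [0,0,0]},{"translation": [0,0,-0.003],"rotation": [0,0,0]}])

```text
t: 25.6
eef_pos: [0.4939, -0.2472, 0.0431]
ee_rot: [-3.141, 0.0, -2.987]
force: [-3.0, 2.1, 6.6]
width: 0.0179
gripper_force: 60.0
```

Call:
apply_moves(steps=[{"translation": [0,0,0],"rotation": [0,0,0]},{"translation": [0,0,0],"rotation": [0,0,0]},{"translation": [0,0,0],"rotation": [0,0,0]},{"translation": [0,0,0],"rotation": [0,0,0]},{"translation": [0,0,0],"rotation": [0,0,0]},{"translation": [0,0,0],"rotation": [0,0,0]},{"translation": [0,0,0],"rotation": [0,0,0]},{"translation": [0,0,0],"rotation": [0,0,0]},{"translation": [0,0,0],"rotation": [0,0,0]},{"translation": [0,0,0],"rotation": [0,0,0]}], jaw=0)

```text
t: 26.43
eef_pos: [0.4939, -0.2472, 0.0423]
ee_rot: [3.142, -0.0, -2.988]
force: [-0.3, -0.5, 1.1]
width: 0.0437
gripper_force: 0.0
```

Call:
apply_moves(steps=[{"translation": [0,0,0.02],"rotation": [0,0,0]},{"translation": [0,0,0.05],"rotation": [0,0,0]},{"translation": [0,0,0.09],"rotation": [0,0,0]},{"translation": [0,0,0.14],"rotation": [0,0,0]},{"translation": [0,0,0.2],"rotation": [0,0,0]},{"translation": [0,0,0.28],"rotation": [0,0,0]},{"translation": [0,0,0.36],"rotation": [0,0,0]},{"translation": [0,0,0.44],"rotation": [0,0,0]},{"translation": [0,0,0.5],"rotation": [0,0,0]},{"translation": [0,0,0.52],"rotation": [0,0,0]}])

```text
t: 27.27
eef_pos: [0.4953, -0.2476, 0.1763]
ee_rot: [-3.139, 0.005, -2.987]
force: [0.4, 0.7, 0.2]
width: 0.0438
gripper_force: 0.0
```

Call:
apply_moves(steps=[{"translation": [-0.02,-0.05,0],"rotation": [0,0,0]},{"translation": [-0.06,-0.12,0],"rotation": [0,0,0]},{"translation": [-0.1,-0.2,0],"rotation": [0,0,0]},{"translation": [-0.15,-0.3,0],"rotation": [0,0,0]},{"translation": [-0.2,-0.4,0],"rotation": [0,0,0]},{"translation": [-0.25,-0.5,0],"rotation": [0,0,0]},{"translation": [-0.3,-0.6,0],"rotation": [0,0,0]},{"translation": [-0.34,-0.67,0],"rotation": [0,0,0]},{"translation": [-0.36,-0.7,0],"rotation": [0,0,0]},{"translation": [-0.36,-0.7,0],"rotation": [0,0,0]}])

```text
t: 28.1
eef_pos: [0.4026, -0.4234, 0.1722]
ee_rot: [3.141, -0.0, -2.99]
force: [0.9, -0.5, 0.2]
width: 0.0436
gripper_force: 0.0
```

Run:
```python
from h import *
a=grab_frame('scene');b=grab_frame('top')
cv2.imwrite('pics/c9.png',np.hstack([crop(a,175,120,200,150,2),crop(b,240,140,200,150,2)]))
```

```text
(no output)
```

View pics/c9.png

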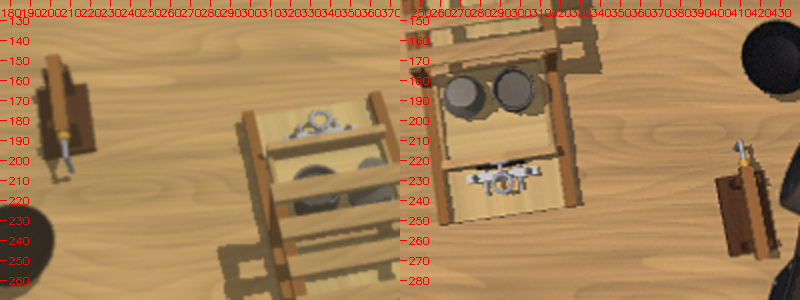

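The hook lies in its stand as before, prong down at scene (210,205). The tray is against the buffer with the eye free, at about top (291,231), and both clay pieces are upright.

```bash
python3 -c "
from station import *
print(job_done())"
```

```text
the job is handed in; nothing more can be done
None
```

The job is handed in: the tray is drawn out against the buffer, where I held about 6 N beyond the drag for over 1.5 s. The hook is unhooked and back in its stand prong down, and both clay pieces are upright in the last picture.

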